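Hang the plate set on the hook in order

ROBOT

A 6-joint arm with a two-finger parallel gripper is mounted at the origin on a cart in front of the work surface, level with it; the furniture and walls round the work are solid. World frame = base frame: x ahead of the robot, y to its left, z up, the work surface at z = 0. Lengths are in m, angles in rad, forces in N, time in s.
With the tool pointing down it reaches from about 0.425 to 0.95 m from the base axis. Payload 3.5 kg.
Tool frame: the origin (TCP) lies on the centre line of the jaws, within the pads' length; the fingertips stand 8 mm ahead of it and the grasp point (between the pads) lies 11 mm behind it; z points along the fingers, y is the line along which they close (so a half turn about z gives the same grasp; the last joint's range is limited). The gripper opens to 85 mm and grips with 20 to 120 N. Pads are 22 mm wide; open, the fingers measure 114 mm over their backs; the gripper's body (76 mm by 85 mm) begins 54 mm behind the grasp point. The pads swing forward as they close: fully open they stand 13 mm farther back than shut.
Start: joints at [-1.459, 0.286, 1.577, -0, 1.279, -0.15], TCP at [0.175, -0.652, 0.239] pointing down, gripper open.
Joint ranges: [-2.77, 2.77], [-0.9, 2.22], [0.21, 2.48], [-1.53, 4.67], [0.24, 2.81], [-2.84, 2.84]. Speed limits (rad/s): [2.79, 2.79, 3.14, 3.14, 3.14, 3.14].

INTERFACE

Orientations are given as a unit quaternion [x, y, z, w].
In Python, from plant import ctrl gives the robot as it stands. The module is installed in compiled form; this text tells all that it offers.
- The arm moves only by the tool send_rows, never from a script. Its argument "steps" is a list of rows, each a list of 5 numbers: the shift along the tool's x, y, z in m, then the turn about the tool's z in degrees, then the opening, from -1 (shut) to 1 (fully open). A call has 1 to 12 rows; each row is the pose to reach, as a shift and turn from the pose commanded when the call began, along the tool's axes at that moment; what a row does not reach only later rows make up. A row lasts 1/10 s, in which the tool goes at most 50 mm and 8.59 degrees, less where a joint would pass 70% of its speed; a pose out of reach is approached as far as the arm can. A call with a gripper value outside its range is refused whole. The fingers move at their own pace and stop on an object; "squeeze" is the grip in N (left out, the last holds). Time passes only in rows, so rows that repeat a pose let the fingers close. It gives the time, the measured TCP pose, the force, the opening and the grip force at its end, in the units of the state.
- ctrl.get_state(): the state, without advancing time (a new reading comes with each control period).
- ctrl.read_camera(name): name is "scene" or "side" or "wrist"; returns the picture (480x640x3 uint8, red, green, blue); there is no depth.
- ctrl.calibration(name): a dict with "intrinsics" (3x3 intrinsics, pixels), "extrinsics" (4x4, takes a point from world to camera coordinates); the wrist camera has in their place "tool_from_camera" (4x4, takes a point from camera to tool coordinates, whose origin is the TCP and whose axes are the flange's). Camera axes: x right, y up, looking along -z (the intrinsics and any distortion apply to the point x, -y, -z); pixel columns grow to the right and rows downward; lengths in m; the calibration is good to about 2 mm. A picture is of the moment at which its call begins: read the wrist's pose just before it. calibration takes no time and is no camera call.
- ctrl.sign_off(): hands the job in; it is judged then, once.
The state is a dict: "time": time; "qpos": joint angles; "dq": joint speeds; "joint_efforts": joint torques, N m; "eef_pos": TCP position; "tcp_rot": TCP orientation; "contact_force": force on the tool from outside, world axes, zero at the start; "wrist_torque": the same for the moment, N m; "opening": opening from 0.0 (shut) to 1.0 (fully open); "finger_force": force on a finger pad.
Only numpy, scipy, OpenCV 4.12 (cv2) and the standard library are available. Lean on these libraries where they do the work, as an engineer would, in place of code of your own. Each camera call takes 0.05 s, during which the arm holds its last target. There are 200 camera calls.

TASK

Put the set of three setting plates away on the hook stand: thread each by the slot below its tongue over the upturned tip and hang it on the rod, first the large plate (red tongue), then the middle one (yellow), then the small one (blue). In the end the large plate hangs right back against the collar and each of the others lies flat and snug against the plate behind it. Leave the tools lying on the bench where they are.

Things in the scene. Friction and masses are not known exactly. Their poses are not given: they have to be found in the camera images.
- plate_large: upright bare aluminium plate, 10 mm thick (own x), 120 wide (y), 110 high (z), with a light red tongue on the middle of its top edge: 22 wide (y), 40 high, 10 thick, to be gripped across its 22 mm. Origin: middle of the bottom edge; the shoulder (foot of the tongue) is 110 mm above it. Front and back alike. Starts upright and loose in any one of the rack's slots. About 0.35 kg.
- plate_middle: upright bare aluminium plate, 10 mm thick (own x), 96 wide (y), 100 high (z), with a light yellow tongue on the middle of its top edge: 32 wide (y), 40 high, 10 thick, to be gripped across its 32 mm. Origin: middle of the bottom edge; the shoulder (foot of the tongue) is 100 mm above it. Front and back alike. Starts upright and loose in any one of the rack's slots. About 0.28 kg.
- plate_small: upright bare aluminium plate, 10 mm thick (own x), 72 wide (y), 90 high (z), with a light blue tongue on the middle of its top edge: 42 wide (y), 40 high, 10 thick, to be gripped across its 42 mm. Origin: middle of the bottom edge; the shoulder (foot of the tongue) is 90 mm above it. Front and back alike. Starts upright and loose in any one of the rack's slots. About 0.20 kg.
- plate_large_eye (a point): apex of the hanging slot's roof in plate_large, mid-thickness, 12 mm under the shoulder, axes as the plate's. The slot goes through the plate along x below the tongue: 26 mm wide, 34 mm high from this apex down, its roof a shallow gable (28 degrees) that centres itself on the rod; hung, this point lies on top of the rod
- plate_middle_eye (a point): apex of the hanging slot's roof in plate_middle, mid-thickness, 12 mm under the shoulder, axes as the plate's. The slot goes through the plate along x below the tongue: 26 mm wide, 34 mm high from this apex down, its roof a shallow gable (28 degrees) that centres itself on the rod; hung, this point lies on top of the rod
- plate_small_eye (a point): apex of the hanging slot's roof in plate_small, mid-thickness, 12 mm under the shoulder, axes as the plate's. The slot goes through the plate along x below the tongue: 26 mm wide, 34 mm high from this apex down, its roof a shallow gable (28 degrees) that centres itself on the rod; hung, this point lies on top of the rod
- rack: fixed grey slotted rack, 176 (own x) x 90 (own y) x 30 mm high, origin under its centre; three slots along its y at x = -50, 0 and +50 mm, each 13 mm wide, 22 mm deep, floor 8 mm above the bench. Plates stand in the slots with their x along the rack's x; lift them straight out
- hook_stand: fixed steel hook stand, round dark foot 100 mm across, 12 high, origin under its centre; a 14 mm post rises and bends into a level round rod 10 mm thick that points to the stand's own -x (towards the robot), its axis 155 mm above the bench. Nothing of the stand is higher than 17 mm above the rod's axis
- hook_seat (a point): on the rod's axis at the front face of the dark collar (34 mm across) that stops parts at the rear of the rod, 30 mm in front of the post; axes as the stand's: +x along the rod to the post, -x to the free end, z up. The level rod runs 68 mm from here to the bend
- hook_tip (a point): middle of the rounded end of the upturned tip (radius 5 mm): 76 mm in front of hook_seat (its -x) and 10 mm above the rod's axis; its top is 15 mm above the axis
- circlip_pliers: circlip pliers with red handles, 201 mm long, 11 high, flat on the bench; a bystander; origin at its underside
- spanner_19: steel spanner, 216 mm long, 6 high, flat on the bench; a bystander; origin at its underside
- driver_red: screwdriver with a red handle, 204 mm long, 28 high, lying on the bench; a bystander; origin at its underside
There are look-alikes about, which are no part of the job. Leave any green or turquoise look-alike of the plate_large alone.

How it is judged:
On the way, in this order (a step that is already met when the one before it is completed fails the run):
1. the large plate hangs on the rod (x of plate_large_eye in the frame of hook_seat between -0.068 and 0 m and y of plate_large_eye in the frame of hook_seat between -0.01 and 0.01 m and z of plate_large_eye in the frame of hook_seat between -0.002 and 0.011 m and angle between the x axis of plate_large and the x axis of hook_seat, either way round below 0.25 rad and angle between plate_large's own z axis and vertical below 0.25 rad), for 0.2 s.
2. then the middle plate hangs on the rod (x of plate_middle_eye in the frame of hook_seat between -0.068 and 0 m and y of plate_middle_eye in the frame of hook_seat between -0.01 and 0.01 m and z of plate_middle_eye in the frame of hook_seat between -0.002 and 0.011 m and angle between the x axis of plate_middle and the x axis of hook_seat, either way round below 0.25 rad and angle between plate_middle's own z axis and vertical below 0.25 rad), for 0.2 s.
3. then the small plate hangs on the rod (x of plate_small_eye in the frame of hook_seat between -0.068 and 0 m and y of plate_small_eye in the frame of hook_seat between -0.01 and 0.01 m and z of plate_small_eye in the frame of hook_seat between -0.002 and 0.011 m and angle between the x axis of plate_small and the x axis of hook_seat, either way round below 0.25 rad and angle between plate_small's own z axis and vertical below 0.25 rad), for 0.2 s.
At the end, for the whole second after the job is handed in: All plates hang let go and at rest, roof on the rod (eye within 10 mm sideways, -2 to 11 mm above its axis), upright and square within 0.25 rad. Mid-thickness in front of the collar: large 2 to 10 mm, middle 11 to 22, small 21 to 34 (touching is 5, 15, 25) (x of plate_large_eye in the frame of hook_seat between -0.01 and -0.002 m and y of plate_large_eye in the frame of hook_seat between -0.01 and 0.01 m and z of plate_large_eye in the frame of hook_seat between -0.002 and 0.011 m and angle between the x axis of each of plate_large, plate_middle, plate_small and the x axis of hook_seat, either way round below 0.25 rad and angle between each of plate_large, plate_middle, plate_small's own z axis and vertical below 0.25 rad and linear speed of each of plate_large, plate_middle, plate_small below 0.02 m/s and x of plate_middle_eye in the frame of hook_seat between -0.022 and -0.011 m and y of plate_middle_eye in the frame of hook_seat between -0.01 and 0.01 m and z of plate_middle_eye in the frame of hook_seat between -0.002 and 0.011 m and x of plate_small_eye in the frame of hook_seat between -0.034 and -0.021 m and y of plate_small_eye in the frame of hook_seat between -0.01 and 0.01 m and z of plate_small_eye in the frame of hook_seat between -0.002 and 0.011 m).
It fails at once if a bystander tool is shifted more than 30 mm: circlip_pliers (distance of circlip_pliers from where it was at the start of the episode above 0.03 m).
It fails at once if a bystander tool is shifted more than 30 mm: spanner_19 (distance of spanner_19 from where it was at the start of the episode above 0.03 m).
It fails at once if a bystander tool is shifted more than 30 mm: driver_red (distance of driver_red from where it was at the start of the episode above 0.03 m).
It also fails if it takes over 72 s, if anything falls off the work surface, if the arm or the gripper's body presses on something with over 40 N, if the wrist force passes 120 N, or if a joint passes its speed limit or range.

## Working session

There is one attempt and no reset: what is moved stays moved. The work goes in short steps, Python scripts to look and compute and a tool call to move; the robot and the scene stay as the last step left them, time stands still between calls to the robot, and variables do not carry over. Pictures are saved under pics/ and viewed, at most 10 in all, crops included, and the job is handed in when it is done.

Besides the shell and the picture viewer there is one more tool, called after "Request:" as name([rows], argument=value, ...), one row to a line, values as JSON. send_rows: Moves the arm, as the interface text tells. Its arguments: {"type":"object","properties":{"steps":{"type":"array","items":{"type":"array","items":{"type":"number"}}},"squeeze":{"type":"number"}},"required":["steps"]}

```bash
mkdir -p pics
python3 - <<'E'
from plant import ctrl
import cv2,numpy as np
s=ctrl.get_state();print(s)
for n in("scene","side"):
    im=ctrl.read_camera(n);cv2.imwrite(f"pics/{n}0.png",im[:,:,::-1]);c=ctrl.calibration(n);print(n,c)
print(ctrl.calibration("wrist"))
E
```

```text
{'time': 0.0, 'qpos': array([-1.45897713e+00,  2.87173684e-01,  1.57814589e+00,  1.34137780e-06,
        1.27856834e+00, -1.49996696e-01]), 'dq': array([-0.00099784, -0.00020318, -0.00029081, -0.00022641,  0.00137244,
        0.0001521 ]), 'joint_efforts': array([ 3.39885655e-04, -4.05980408e+01, -2.92630255e+01, -8.21327603e-05,
        5.84207344e-03,  1.21864652e-06]), 'eef_pos': array([ 0.17467496, -0.65136801,  0.23795863]), 'tcp_rot': array([ 9.91443157e-01,  1.30534094e-01,  2.25474691e-05, -1.14741178e-03]), 'contact_force': array([ 0.69559706, -0.08418842, -0.33558604]), 'wrist_torque': array([-0.0136949 ,  0.01197625, -0.00565862]), 'finger_force': 0.0, 'opening': 1.000349769941377}
scene {'intrinsics': array([[621.48198235,   0.        , 320.34712502],
       [  0.        , 621.48198235, 240.66171743],
       [  0.        ,   0.        ,   1.        ]]), 'extrinsics': array([[-0.61512305, -0.78818628,  0.01964743,  0.21449257],
       [ 0.60818618, -0.45849309,  0.64799202, -0.43064117],
       [-0.50173021,  0.41054412,  0.76139367, -1.28350199],
       [ 0.        ,  0. 
[... 304 characters left out ...]
114, -0.53692186,  0.84044757, -0.1823743 ],
       [-0.11133397,  0.83304164,  0.54189148, -0.93919521],
       [ 0.        ,  0.        ,  0.        ,  1.        ]])}
{'intrinsics': array([[400.11980083,   0.        , 321.26222054],
       [  0.        , 400.11980083, 237.49977996],
       [  0.        ,   0.        ,   1.        ]]), 'tool_from_camera': array([[-6.13424045e-04,  9.62209150e-01,  2.72310805e-01,
         6.90151887e-02],
       [ 9.99999810e-01,  5.75064707e-04,  2.20672130e-04,
        -7.47286517e-04],
       [ 5.57364093e-05,  2.72310889e-01, -9.62209321e-01,
        -1.34130027e-01],
       [ 0.00000000e+00,  0.00000000e+00,  0.00000000e+00,
         1.00000000e+00]])}
```

View pics/scene0.png

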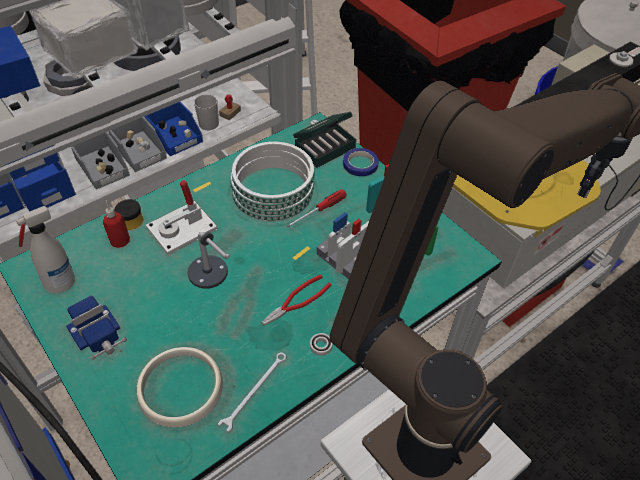

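View pics/side0.png

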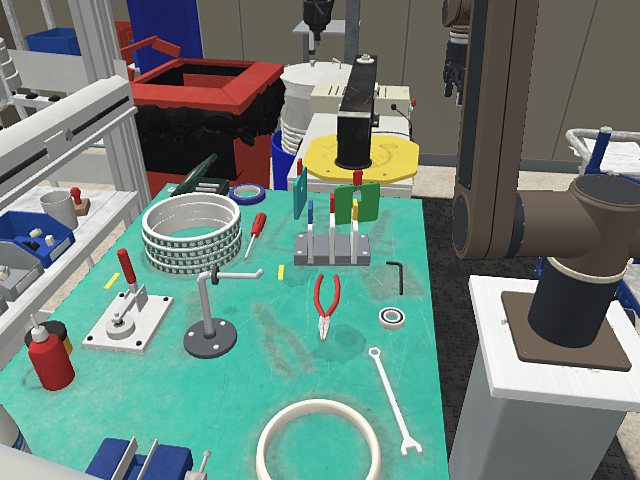

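The side view shows three plates in the grey rack: blue tongue (310,210), red (332,203), yellow (355,210). The look-alikes, turquoise (300,190) and green (357,203), stand behind the rack. The hook's tip is at (261,272) and its foot at (210,337). I'll enlarge both areas to confirm.

Run:
```python
import cv2,numpy as np
a=cv2.imread("pics/side0.png");b=cv2.imread("pics/scene0.png")
f=lambda im,x,y,w,h:cv2.resize(im[y:y+h,x:x+w],(400,300),interpolation=cv2.INTER_CUBIC)
o=np.vstack([np.hstack([f(a,280,160,120,90),f(a,180,255,120,90)][:2]),np.hstack([f(b,300,185,100,75),f(b,170,220,100,75)])])
o[:300,:400]=f(a,280,180,120,90)
cv2.imwrite("pics/crop1.png",o)
```

```text
(no output)
```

View pics/crop1.png

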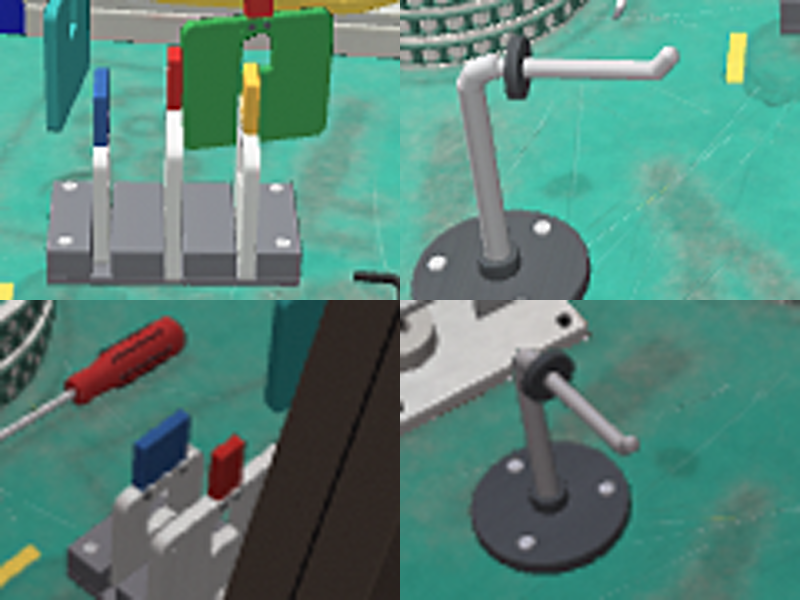

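```bash
cat > h.py <<'E'
from plant import ctrl
import numpy as np
from scipy.spatial.transform import Rotation as R
def ray(n,uv,st=None):
    c=ctrl.calibration(n);K=c["intrinsics"]
    d=np.linalg.inv(K)@[uv[0],uv[1],1];d=np.array([d[0],-d[1],-d[2]])
    if n=="wrist":
        T=np.eye(4);T[:3,:3]=R.from_quat(st["tcp_rot"]).as_matrix();T[:3,3]=st["eef_pos"];M=T@c["tool_from_camera"]
    else: M=np.linalg.inv(c["extrinsics"])
    return M[:3,3],M[:3,:3]@d
def onz(n,uv,z,st=None):
    o,d=ray(n,uv,st);return o+d*(z-o[2])/d[2]
def tri(rs):
    A=np.zeros((3,3));b=np.zeros(3)
    for o,d in rs:
        d=d/np.linalg.norm(d);P=np.eye(3)-np.outer(d,d);A+=P;b+=P@o
    x=np.linalg.solve(A,b);return x,[np.linalg.norm(np.cross(x-o,d/np.linalg.norm(d))) for o,d in rs]
E
python3 - <<'E'
from h import *
np.set_printoptions(precision=4,suppress=True)
for k,a,b,z in[("tip",(260.4,272.4),(227,255.75),.165),("collar",(217.2,275.4),(208,240),.155),("foot",(210,333.6),(207.75,271.75),.012)]:
    print(k,tri([ray("side",a),ray("scene",b)]),onz("side",a,z),onz("scene",b,z))
for p in[(296.5,234.9),(367,234.9),(294.1,255),(370,255.6)]:print("rack",onz("side",p,.03))
for k,p,z in[("blue",(310.3,201),.138),("red",(332.2,194.4),.158),("yel",(355.6,199.8),.148)]:print(k,onz("side",p,z))
sc=lambda x,y:(300+x/4,185+(y-300)/4)
print("blue sc",onz("scene",sc(162,430),.138),"red",onz("scene",sc(228,450),.158))
print("turq",tri([ray("side",(301,174)),ray("scene",(374,180))]), "green",tri([ray("side",(354,223)),ray("scene",(430,250))]))
print("pliers",onz("side",(326,275),.01),onz("side",(324,340),.01))
E
```

```text
tip (array([0.5606, 0.1053, 0.1619]), [np.float64(0.0008865652560153547), np.float64(0.0008865652560150491)]) [0.5603 0.1084 0.165 ] [0.5572 0.1069 0.165 ]
collar (array([0.636 , 0.1109, 0.1511]), [np.float64(0.001744254732369335), np.float64(0.0017442547323692887)]) [0.6358 0.1139 0.155 ] [0.6307 0.113  0.155 ]
foot (array([0.6629, 0.115 , 0.0105]), [np.float64(0.004763945117773865), np.float64(0.004763945117773895)]) [0.667  0.1121 0.012 ] [0.6562 0.1178 0.012 ]
rack [ 0.5583 -0.2247  0.03  ]
rack [ 0.3884 -0.2479  0.03  ]
rack [ 0.5493 -0.14    0.03  ]
rack [ 0.3774 -0.161   0.03  ]
blue [ 0.5205 -0.2033  0.138 ]
red [ 0.471 -0.204  0.158]
yel [ 0.4184 -0.2044  0.148 ]
blue sc [ 0.5128 -0.1869  0.138 ] red [ 0.4631 -0.1958  0.158 ]
turq (array([ 0.5636, -0.3394,  0.1377]), [np.float64(0.000751645276259086), np.float64(0.0007516452762592248)]) green (array([ 0.4214, -0.442 , -0.0655]), [np.float64(0.012004106724555619), np.float64(0.012004106724555616)])
pliers [ 0.4711 -0.1013  0.01  ] [0.451  0.0978 0.01  ]
```

```bash
cat >> h.py <<'E'
def plan(x,y,z,yawdeg):
    s=ctrl.get_state();M=R.from_quat(s["tcp_rot"]).as_matrix();yw=np.degrees(np.arctan2(M[1,0],M[0,0]))
    t=M.T@(np.array([x,y,z])-s["eef_pos"])
    print("t%.2f"%s["time"],"now",s["eef_pos"].round(4),"yaw %.2f"%yw,"shift",t.round(4),"turn %.2f"%(yw-yawdeg),"|d| %.3f"%np.linalg.norm(t),"f",s["contact_force"].round(1),"op %.3f"%s["opening"])
E
python3 - <<'E'
from h import *
plan(.468,-.193,.30,7.1)
for p in[(340,225),(376,220),(296,219)]:print(onz("side",p,0),onz("side",p,.05))
E
```

```text
t0.10 now [ 0.1747 -0.6514  0.2381] yaw 15.00 shift [ 0.402 -0.367 -0.061] turn 7.90 |d| 0.548 f [ 0.4 -0.1  0.3] op 1.000
[ 0.46168548 -0.3340872   0.        ] [ 0.45525711 -0.25236162  0.05      ]
[ 0.36858363 -0.37270924  0.        ] [ 0.36919095 -0.28806501  0.05      ]
[ 0.58171675 -0.34889345  0.        ] [ 0.56621762 -0.26604897  0.05      ]
```

Request:
send_rows([
  [0,0,-0.05,0,1],
  [0,0,-0.07,0,1],
  [0.05,-0.045,-0.07,0,1],
  [0.084,-0.076,-0.07,2,1],
  [0.12,-0.109,-0.07,4,1],
  [0.156,-0.142,-0.07,8,1],
  [0.192,-0.175,-0.07,8,1],
  [0.228,-0.208,-0.07,8,1],
  [0.264,-0.241,-0.07,8,1],
  [0.3,-0.274,-0.07,8,1],
  [0.336,-0.307,-0.07,8,1],
  [0.37,-0.338,-0.07,8,1],
])

```text
time: 1.3
eef_pos: [0.4445, -0.2286, 0.309]
tcp_rot: [0.998, 0.061, -0.0, -0.0]
contact_force: [0.7, 0.5, -0.4]
opening: 1.002
finger_force: 0.0
```

Request:
send_rows([
  [0.03,-0.03,0,0,1],
  [0.035,-0.033,0,0,1],
  [0.035,-0.033,0,0,1],
  [0.035,-0.033,0,0,1],
])

```text
time: 1.7
eef_pos: [0.4742, -0.1943, 0.3089]
tcp_rot: [0.998, 0.061, -0.001, 0.0]
contact_force: [-0.5, 0.0, 0.7]
opening: 0.998
finger_force: 0.0
```

Run:
```python
from h import *
import cv2
plan(.468,-.193,.30,7.1)
s=ctrl.get_state();cv2.imwrite("pics/w1.png",ctrl.read_camera("wrist")[:,:,::-1])
print(list(s["eef_pos"]),list(s["tcp_rot"]))
```

```text
t1.70 now [ 0.4742 -0.1943  0.3089] yaw 6.97 shift [-0.006  -0.002   0.0089] turn -0.13 |d| 0.011 f [-0.5  0.   0.7] op 0.998
[np.float64(0.4742476766713742), np.float64(-0.19427116054923252), np.float64(0.30889314978396504)] [np.float64(0.998148790691384), np.float64(0.06081700158434635), np.float64(-0.0005328508075608636), np.float64(5.4437568587592705e-06)]
```

View pics/w1.png

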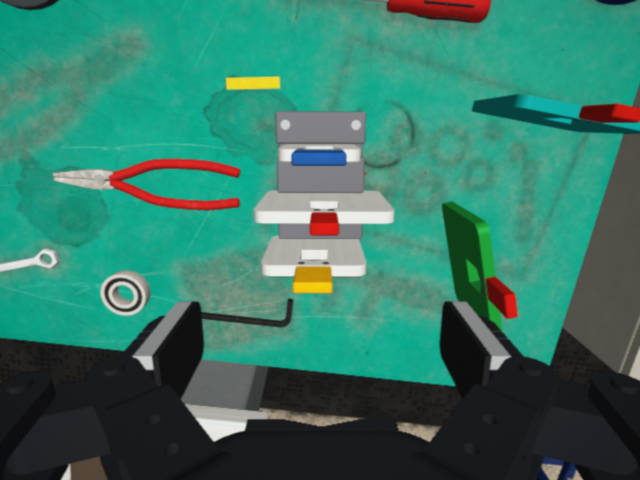

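The wrist view shows the rack upright at (320,180). The tongues are blue (319,157), red (324,224) and yellow (313,280). The green look-alike is at (470,260) and the turquoise one at (550,110), both with red tongues and outside the rack, so the light-red tongue in the middle slot is plate_large. Next I'll find the exact top faces.

Run:
```python
from h import *
import cv2
im=cv2.imread("pics/w1.png")
hsv=cv2.cvtColor(im,cv2.COLOR_BGR2HSV)
for k,c,r,z in[("blue",319,(145,170),.138),("red",324,(205,242),.158),("yel",313,(258,298),.148)]:
    print(k,[(y,int(hsv[y,c,0]),int(hsv[y,c,1]),int(hsv[y,c,2])) for y in range(*r)][::1])
for k,y in(("blue",157),("red",232),("yel",287)):
    row=hsv[y,290:350];m=(row[:,1]>140)&(row[:,2]>80);print(k,290+np.flatnonzero(m)[[0,-1]])
```

```text
blue [(145, 34, 10, 181), (146, 41, 10, 212), (147, 43, 8, 229), (148, 60, 7, 213), (149, 105, 37, 166), (150, 108, 129, 128), (151, 108, 194, 121), (152, 107, 200, 135), (153, 107, 200, 172), (154, 107, 201, 184), (155, 108, 200, 186), (156, 107, 200, 184), (157, 107, 199, 182), (158, 107, 198, 179), (159, 107, 197, 177), (160, 107, 200, 175), (161, 107, 197, 173), (162, 107, 197, 172), (163, 107, 197, 164), (164, 107, 196, 134), (165, 109, 118, 110), (166, 115, 24, 126), (167, 120, 8, 133), (168, 120, 10, 134), (169, 120, 6, 133)]
red [(205, 42, 5, 235), (206, 42, 5, 235), (207, 42, 5, 233), (208, 41, 9, 221), (209, 30, 10, 187), (210, 23, 11, 179), (211, 9, 29, 187), (212, 2, 107, 174), (213, 1, 197, 155), (214, 1, 226, 150), (215, 1, 228, 151), (216, 1, 228, 153), (217, 1, 228, 153), (218, 1, 228, 152), (219, 1, 227, 153), (220, 1, 228, 154), (221, 1, 229, 157), (222, 1, 228, 170), (223, 1, 227, 202), (224, 1, 226, 217), (225, 1, 226, 219), (226, 1, 228, 218), (227, 1, 227, 218), (228, 1, 226, 219), (229, 1, 227, 218), (230, 1, 228, 217), (231, 1, 228, 217), (232, 1, 228, 217), (
[... 354 characters left out ...]
 205), (267, 21, 201, 194), (268, 22, 238, 190), (269, 21, 239, 191), (270, 22, 240, 192), (271, 22, 240, 192), (272, 22, 240, 191), (273, 22, 242, 192), (274, 22, 239, 194), (275, 22, 241, 195), (276, 22, 239, 195), (277, 22, 239, 192), (278, 22, 242, 192), (279, 22, 242, 192), (280, 22, 239, 194), (281, 22, 240, 202), (282, 23, 239, 229), (283, 25, 239, 242), (284, 25, 240, 243), (285, 25, 239, 244), (286, 25, 239, 244), (287, 25, 240, 243), (288, 25, 240, 243), (289, 24, 239, 243), (290, 24, 242, 243), (291, 24, 240, 240), (292, 23, 209, 217), (293, 44, 107, 157), (294, 81, 168, 162), (295, 83, 186, 163), (296, 83, 175, 165), (297, 83, 165, 167)]
blue [292 345]
red [310 338]
yel [290 344]
```

Run:
```python
from h import *
st=dict(eef_pos=np.array([0.4742476766713742,-0.19427116054923252,0.30889314978396504]),tcp_rot=[0.998148790691384,0.06081700158434635,-0.0005328508075608636,5.4437568587592705e-06])
for k,uv,z in[("blue",(319,158.5),.138),("red",(324.2,228.5),.158),("yel",(312.8,287),.148),("rackTL",(276,112),.03),("rackTR",(365,112),.03)]:print(k,onz("wrist",uv,z,st).round(4))
plan(.57,.11,.32,5)
```

```text
blue [ 0.5176 -0.1865  0.138 ]
red [ 0.4694 -0.1962  0.158 ]
yel [ 0.4181 -0.1935  0.148 ]
rackTL [ 0.5484 -0.1395  0.03  ]
rackTR [ 0.559  -0.2265  0.03  ]
t1.75 now [ 0.4741 -0.1946  0.309 ] yaw 6.91 shift [ 0.1319 -0.2909 -0.0111] turn 1.91 |d| 0.320 f [ 0.6 -0.3  0.4] op 1.000
```

Request:
send_rows([
  [0.015,-0.035,0,2,1],
  [0.031,-0.07,0,2,1],
  [0.047,-0.105,0,2,1],
  [0.063,-0.14,0,2,1],
  [0.079,-0.175,0,2,1],
  [0.095,-0.21,-0.01,2,1],
  [0.111,-0.245,-0.01,2,1],
  [0.127,-0.28,-0.01,2,1],
  [0.132,-0.291,-0.01,2,1],
  [0.132,-0.291,-0.01,2,1],
  [0.132,-0.291,-0.01,2,1],
])

```text
time: 2.85
eef_pos: [0.5702, 0.1096, 0.3191]
tcp_rot: [0.999, 0.043, -0.0, 0.0]
contact_force: [-0.3, -0.9, -0.1]
opening: 1.0
finger_force: 0.0
```

Run:
```python
from h import *
import cv2
plan(.468,-.193,.16,7)
s=ctrl.get_state();im=ctrl.read_camera("wrist")[:,:,::-1];cv2.imwrite("pics/w2.png",im)
cv2.imwrite("pics/w2c.png",cv2.resize(im[60:360,160:500],None,fx=2,fy=2,interpolation=cv2.INTER_CUBIC))
np.savez("s2.npz",**s)
```

```text
t2.85 now [0.5702 0.1096 0.3191] yaw 4.91 shift [-0.1276  0.2926  0.1594] turn -2.09 |d| 0.357 f [-0.3 -0.9 -0.1] op 1.000
```

View pics/w2c.png

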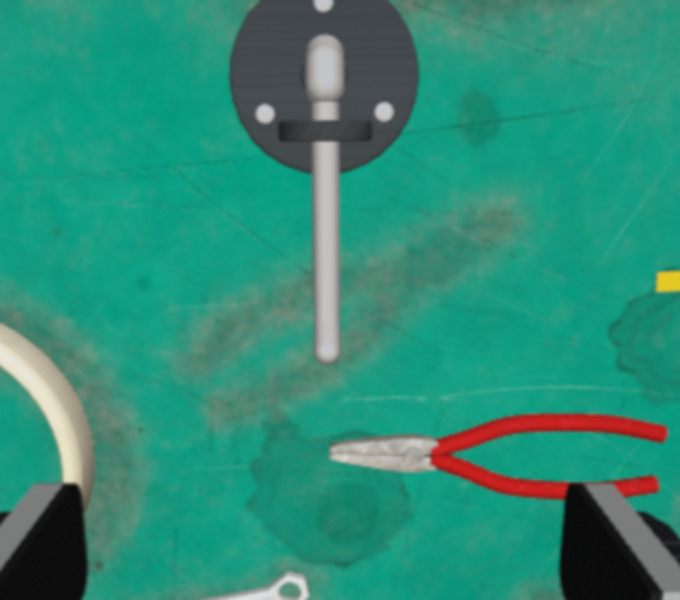

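The hook crop shows the rod running from the collar front at crop (326,141) to the tip at (327,350), nearly parallel to tool x. The pliers lie clear at (340–660, 455).

Run:
```python
from h import *
st=dict(np.load("s2.npz"))
t=onz("wrist",(323.75,234.8),.165,st);c=onz("wrist",(323,130.5),.158,st)
print(t,c,np.linalg.norm((t-c)[:2]),np.degrees(np.arctan2((c-t)[1],(c-t)[0])))
plan(.469,-.195,.22,7)
```

```text
[0.55963401 0.10753011 0.165     ] [0.63449289 0.11453572 0.158     ] 0.07518596819467459 5.346408590116096
t2.90 now [0.5702 0.1094 0.3191] yaw 4.88 shift [-0.1267  0.2947  0.0994] turn -2.12 |d| 0.336 f [ 1.   0.5 -0.2] op 1.000
```

Request:
send_rows([
  [-0.017,0.038,0.005,0,1],
  [-0.034,0.078,0.01,0,1],
  [-0.051,0.118,0.02,-2,1],
  [-0.068,0.158,0.03,-2,1],
  [-0.085,0.198,0.045,-2,1],
  [-0.102,0.238,0.06,-2,1],
  [-0.119,0.278,0.08,-2,1],
  [-0.127,0.295,0.1,-2,1],
  [-0.127,0.295,0.1,-2,1],
  [-0.127,0.295,0.1,-2,1],
])

```text
time: 3.9
eef_pos: [0.4687, -0.1946, 0.2194]
tcp_rot: [0.998, 0.06, -0.0, -0.0]
contact_force: [-0.9, 0.4, 0.9]
opening: 1.003
finger_force: 0.0
```

```bash
python3 -c "
from h import *
plan(.4692,-.1958,.132,7)"
```

```text
t3.90 now [ 0.4687 -0.1946  0.2194] yaw 6.83 shift [0.0004 0.0013 0.0874] turn -0.17 |d| 0.087 f [-0.9  0.4  0.9] op 1.003
```

Request:
send_rows([
  [0,0.001,0.03,0,1],
  [0,0.001,0.06,0,1],
  [0,0.001,0.087,0,1],
  [0,0.001,0.087,0,0],
  [0,0.001,0.087,0,-1],
  [0,0.001,0.087,0,-1],
  [0,0.001,0.087,0,-1],
  [0,0.001,0.087,0,-1],
  [0,0.001,0.087,0,-1],
  [0,0.001,0.087,0,-1],
], squeeze=80)

```text
time: 4.9
eef_pos: [0.4709, -0.1958, 0.1345]
tcp_rot: [0.998, 0.061, 0.002, 0.001]
contact_force: [-0.4, -1.2, 5.9]
opening: 0.239
finger_force: 78.7
```

```bash
python3 -c "
from h import *
plan(.4692,-.1958,.203,7);print(ctrl.get_state()['finger_force'])"
```

```text
t4.90 now [ 0.4709 -0.1958  0.1345] yaw 6.99 shift [-0.0015 -0.     -0.0685] turn -0.01 |d| 0.069 f [-0.4 -1.2  5.9] op 0.239
78.69089126586914
```

Request:
send_rows([
  [0,0,-0.01,0,-1],
  [0,0,-0.03,0,-1],
  [0,0,-0.05,0,-1],
  [0,0,-0.07,0,-1],
  [0,0,-0.071,0,-1],
  [0.003,-0.03,-0.071,0,-1],
  [0.01,-0.06,-0.071,0,-1],
  [0.02,-0.09,-0.071,0,-1],
  [0.03,-0.12,-0.071,1,-1],
  [0.04,-0.15,-0.071,1.7,-1],
  [0.05,-0.18,-0.071,1.7,-1],
  [0.06,-0.21,-0.071,1.7,-1],
])

```text
time: 6.1
eef_pos: [0.5023, 0.0226, 0.2012]
tcp_rot: [0.999, 0.046, -0.002, -0.0]
contact_force: [0.5, 0.0, -3.2]
opening: 0.241
finger_force: 79.1
```

```bash
python3 -c "
from h import *
plan(.505,.1024,.2045,5.3)"
```

```text
t6.10 now [0.5023 0.0226 0.2012] yaw 5.30 shift [ 0.01   -0.0792 -0.0032] turn -0.00 |d| 0.080 f [ 0.5  0.  -3.2] op 0.241
```

Request:
send_rows([
  [0.005,-0.035,-0.004,0,-1],
  [0.01,-0.07,-0.004,0,-1],
  [0.01,-0.08,-0.004,0,-1],
  [0.01,-0.08,-0.004,0,-1],
  [0.01,-0.08,-0.004,0,-1],
])

```text
time: 6.6
eef_pos: [0.5054, 0.101, 0.2061]
tcp_rot: [0.999, 0.046, -0.001, 0.0]
contact_force: [0.2, -1.2, -3.3]
opening: 0.245
finger_force: 79.3
```

Run:
```python
from h import *
import cv2
plan(.505,.1024,.2055,5.3)
a=ctrl.read_camera("side")[:,:,::-1];b=ctrl.read_camera("scene")[:,:,::-1]
f=lambda im,x,y,w,h:cv2.resize(im[y:y+h,x:x+w],(400,400),interpolation=cv2.INTER_CUBIC)
cv2.imwrite("pics/c3.png",np.hstack([f(a,190,210,140,140),f(b,170,190,120,120)]))
```

```text
t6.60 now [0.5054 0.101  0.2061] yaw 5.31 shift [-0.0003 -0.0014  0.0006] turn 0.01 |d| 0.002 f [ 0.2 -1.2 -3.3] op 0.245
```

View pics/c3.png

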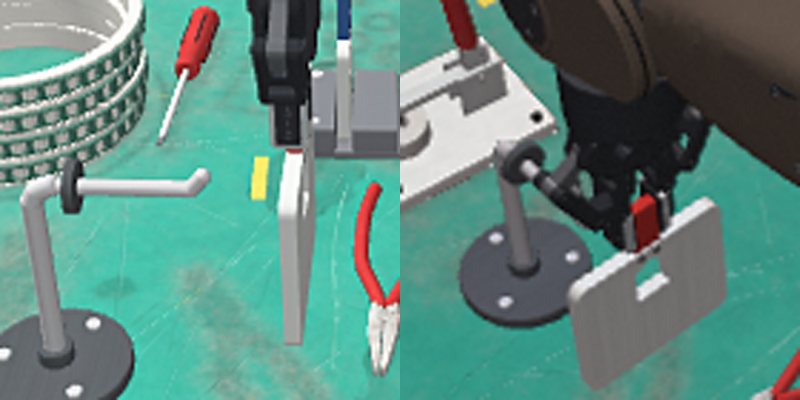

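The plate is held upright in front of the tip, its slot open. The near shoulder edge is at side (294,263.6) and the bottom edge at (291.9,330.8). I'll check the height.

Run:
```python
from h import *
for p in[(294.5,263.6),(291.9,330.5)]:
    o,d=ray("side",p);print(o+d*(.161-o[1])/d[1])
```

```text
[0.49050328 0.161      0.2282464 ]
[0.49846455 0.161      0.08822856]
```

Run:
```python
from h import *
for p,y in[((293,263.6),.102),((292.4,282.5),.161),((291.9,330.5),.161)]:
    o,d=ray("side",p);print(o+d*(y-o[1])/d[1])
```

```text
[0.50452718 0.102      0.18438728]
[0.4947765 0.161     0.1912121]
[0.49846455 0.161      0.08822856]
```

Request:
send_rows([
  [0.015,-0.0015,0,0,-1],
  [0.03,-0.0015,0,0,-1],
  [0.042,-0.0015,0,0,-1],
  [0.05,-0.0015,0,0,-1],
  [0.058,-0.0015,0,0,-1],
  [0.066,-0.0015,0,0,-1],
  [0.074,-0.0015,0,0,-1],
  [0.082,-0.0015,0,0,-1],
  [0.09,-0.0015,0,0,-1],
  [0.1,-0.0015,0,0,-1],
  [0.1,-0.0015,0,0,-1],
])

```text
time: 7.8
eef_pos: [0.6069, 0.1124, 0.2075]
tcp_rot: [0.999, 0.046, 0.001, 0.0]
contact_force: [0.2, -1.1, -2.8]
opening: 0.245
finger_force: 79.3
```

```bash
python3 -c "
from h import *
plan(.629,.1139,.19,5.3)"
```

```text
t7.80 now [0.6069 0.1124 0.2075] yaw 5.30 shift [0.0222 0.0005 0.0175] turn 0.00 |d| 0.028 f [ 0.2 -1.1 -2.8] op 0.245
```

Request:
send_rows([
  [0.01,0,0,0,-1],
  [0.016,0,0,0,-1],
  [0.02,0,0,0,-1],
  [0.022,0,0,0,-1],
  [0.023,0,0,0,-1],
  [0.023,0,0.006,0,-1],
  [0.023,0,0.011,0,-1],
  [0.023,0,0.014,0,-1],
  [0.023,0,0.016,0,-1],
  [0.023,0,0.016,0,-1],
])

```text
time: 8.8
eef_pos: [0.6281, 0.1145, 0.1907]
tcp_rot: [0.999, 0.046, -0.001, -0.0]
contact_force: [-0.9, -0.6, -4.3]
opening: 0.24
finger_force: 79.3
```

```bash
python3 -c "
from h import *
plan(.629,.1139,.19,5.3)"
```

```text
t8.80 now [0.6281 0.1145 0.1907] yaw 5.30 shift [0.0008 0.0006 0.0007] turn -0.00 |d| 0.001 f [-0.9 -0.6 -4.3] op 0.240
```

Request:
send_rows([
  [0.002,0,0.001,0,-1],
  [0.003,0,0.002,0,-1],
  [0.003,0,0.003,0,-1],
  [0.003,0,0.003,0,-1],
])

```text
time: 9.2
eef_pos: [0.632, 0.1148, 0.1892]
tcp_rot: [0.999, 0.046, 0.001, 0.0]
contact_force: [-0.3, -0.5, -0.9]
opening: 0.24
finger_force: 79.6
```

```bash
python3 -c "
from h import *
plan(.629,.1139,.19,5.3)"
```

```text
t9.20 now [0.632  0.1148 0.1892] yaw 5.30 shift [-0.0031  0.0006 -0.0008] turn -0.00 |d| 0.003 f [-0.3 -0.5 -0.9] op 0.240
```

Request:
send_rows([
  [0.002,0,0.001,0,-1],
  [0.003,0,0.001,0,-1],
  [0.003,0,0.001,0,-1],
])

```text
time: 9.5
eef_pos: [0.6325, 0.1148, 0.189]
tcp_rot: [0.999, 0.047, -0.003, 0.0]
contact_force: [-10.7, -1.2, 6.5]
opening: 0.239
finger_force: 80.6
```

Run:
```python
from h import *
import cv2
plan(.629,.1139,.19,5.3)
a=ctrl.read_camera("side")[:,:,::-1];b=ctrl.read_camera("scene")[:,:,::-1]
f=lambda im,x,y,w,h:cv2.resize(im[y:y+h,x:x+w],(400,400),interpolation=cv2.INTER_CUBIC)
cv2.imwrite("pics/c4.png",np.hstack([f(a,170,220,110,110),f(b,170,200,100,100)]))
```

```text
t9.50 now [0.6325 0.1148 0.189 ] yaw 5.34 shift [-0.0035  0.0006 -0.001 ] turn 0.04 |d| 0.004 f [-10.7  -1.2   6.5] op 0.239
```

View pics/c4.png

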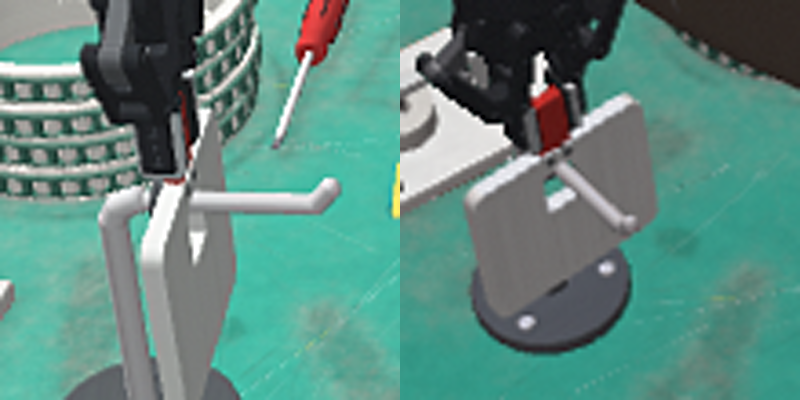

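The plate hangs on the rod against the collar, with −11 N of contact and the slot roof on the rod. I'll release it.

Request:
send_rows([
  [-0.001,0,0,0,-1],
  [-0.001,0,0,0,-0.4],
  [-0.001,0,0,0,-0.2],
  [-0.001,0,0,0,0.2],
  [-0.001,0,0,0,0.2],
  [-0.001,0,-0.02,0,0.2],
  [-0.001,0,-0.06,0,0.2],
  [-0.001,0,-0.09,0,0.4],
  [-0.001,0,-0.1,0,1],
  [-0.001,0,-0.1,0,1],
])

```text
time: 10.6
eef_pos: [0.6344, 0.115, 0.2894]
tcp_rot: [0.999, 0.046, 0.002, 0.0]
contact_force: [0.6, 0.1, 0.2]
opening: 0.995
finger_force: 0.0
```

Run:
```python
from h import *
import cv2
plan(.4178,-.1945,.24,7)
a=ctrl.read_camera("side")[:,:,::-1];b=ctrl.read_camera("scene")[:,:,::-1]
f=lambda im,x,y,w,h:cv2.resize(im[y:y+h,x:x+w],(400,400),interpolation=cv2.INTER_CUBIC)
cv2.imwrite("pics/c5.png",np.hstack([f(a,170,220,110,110),f(b,170,200,100,100)]))
```

```text
t10.60 now [0.6344 0.115  0.2894] yaw 5.30 shift [-0.2444  0.2881  0.0485] turn -1.70 |d| 0.381 f [0.6 0.1 0.2] op 0.995
```

View pics/c5.png

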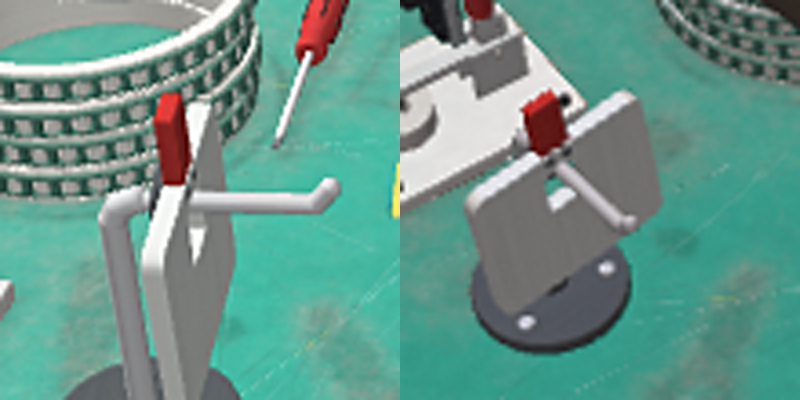

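The large plate hangs square against the collar. Next is the middle plate (yellow).

Run:
```python
from h import *
import cv2
h=cv2.cvtColor(cv2.imread("pics/w1.png"),cv2.COLOR_BGR2HSV)
for y in(284,287,290):
    m=(h[y,:,0]>17)&(h[y,:,0]<32)&(h[y,:,1]>150);print(np.flatnonzero(m)[[0,-1]])
y=157;m=(abs(h[y,:,0].astype(int)-107)<5)&(h[y,:,1]>150);print(np.flatnonzero(m)[[0,-1]])
```

```text
[293 486]
[293 331]
[293 331]
[292 344]
```

Request:
send_rows([
  [-0.025,0.03,0,0,1],
  [-0.053,0.062,0,0,1],
  [-0.081,0.095,0,0,1],
  [-0.109,0.128,0,0,1],
  [-0.137,0.161,0,0,1],
  [-0.165,0.194,0,-1.7,1],
  [-0.193,0.227,0.01,-1.7,1],
  [-0.221,0.26,0.03,-1.7,1],
  [-0.244,0.288,0.05,-1.7,1],
  [-0.244,0.288,0.05,-1.7,1],
  [-0.244,0.288,0.05,-1.7,1],
])

```text
time: 11.8
eef_pos: [0.4158, -0.1941, 0.2348]
tcp_rot: [0.998, 0.06, -0.002, -0.002]
contact_force: [0.4, -0.3, 0.2]
opening: 0.998
finger_force: 0.0
```

```bash
python3 -c "
from h import *
plan(.4178,-.1945,.124,7)"
```

```text
t11.80 now [ 0.4158 -0.1941  0.2348] yaw 6.87 shift [0.0022 0.0011 0.1108] turn -0.13 |d| 0.111 f [ 0.4 -0.3  0.2] op 0.998
```

Request:
send_rows([
  [0.002,0,0.03,0,1],
  [0.002,0,0.06,0,1],
  [0.002,0,0.09,0,1],
  [0.002,0,0.112,0,1],
  [0.002,0,0.112,0,0],
  [0.002,0,0.112,0,-1],
  [0.002,0,0.112,0,-1],
  [0.002,0,0.112,0,-1],
  [0.002,0,0.112,0,-1],
  [0.002,0,0.112,0,-1],
  [0.002,0,0.112,0,-1],
])

```text
time: 12.9
eef_pos: [0.4203, -0.1944, 0.1274]
tcp_rot: [0.998, 0.061, 0.001, 0.0]
contact_force: [0.7, 2.2, 6.1]
opening: 0.355
finger_force: 79.1
```

```bash
python3 -c "
from h import *
plan(.4178,-.1945,.196,7)"
```

```text
t12.90 now [ 0.4203 -0.1944  0.1274] yaw 6.98 shift [-0.0023 -0.0002 -0.0686] turn -0.02 |d| 0.069 f [0.7 2.2 6.1] op 0.355
```

Request:
send_rows([
  [0,0,-0.015,0,-1],
  [0,0,-0.04,0,-1],
  [0,0,-0.065,0,-1],
  [0,0,-0.085,0,-1],
  [0,-0.015,-0.085,0,-1],
  [0.006,-0.045,-0.085,0,-1],
  [0.015,-0.08,-0.085,0,-1],
  [0.025,-0.115,-0.085,0,-1],
  [0.04,-0.15,-0.085,1.7,-1],
  [0.06,-0.185,-0.085,1.7,-1],
  [0.08,-0.22,-0.085,1.7,-1],
  [0.1,-0.25,-0.085,1.7,-1],
])

```text
time: 14.1
eef_pos: [0.4863, 0.069, 0.2082]
tcp_rot: [0.999, 0.047, -0.002, -0.0]
contact_force: [0.8, -0.4, -2.5]
opening: 0.353
finger_force: 80.2
```

```bash
python3 -c "
from h import *
plan(.5,.1025,.209,5.3)"
```

```text
t14.10 now [0.4863 0.069  0.2082] yaw 5.36 shift [ 0.0168 -0.0321 -0.0009] turn 0.06 |d| 0.036 f [ 0.8 -0.4 -2.5] op 0.353
```

Request:
send_rows([
  [0.01,-0.02,-0.001,0,-1],
  [0.017,-0.032,-0.001,0,-1],
  [0.017,-0.032,-0.001,0,-1],
  [0.017,-0.032,-0.001,0,-1],
  [0.017,-0.032,-0.001,0,-1],
])

```text
time: 14.6
eef_pos: [0.5012, 0.0988, 0.2108]
tcp_rot: [0.999, 0.046, -0.001, 0.0]
contact_force: [-0.8, -0.1, -3.2]
opening: 0.355
finger_force: 80.2
```

```bash
python3 -c "
from h import *
plan(.608,.112,.209,5.3)"
```

```text
t14.60 now [0.5012 0.0988 0.2108] yaw 5.24 shift [ 0.1076 -0.0034  0.0016] turn -0.06 |d| 0.108 f [-0.8 -0.1 -3.2] op 0.355
```

Request:
send_rows([
  [0.015,-0.0034,0.001,0,-1],
  [0.03,-0.0034,0.001,0,-1],
  [0.04,-0.0034,0.001,0,-1],
  [0.048,-0.0034,0.001,0,-1],
  [0.056,-0.0034,0.001,0,-1],
  [0.064,-0.0034,0.001,0,-1],
  [0.072,-0.0034,0.001,0,-1],
  [0.08,-0.0034,0.001,0,-1],
  [0.088,-0.0034,0.001,0,-1],
  [0.096,-0.0034,0.001,0,-1],
  [0.102,-0.0034,0.001,0,-1],
  [0.104,-0.0034,0.001,0,-1],
])

```text
time: 15.8
eef_pos: [0.6058, 0.1127, 0.2103]
tcp_rot: [0.999, 0.046, 0.0, 0.0]
contact_force: [0.1, 0.4, -4.4]
opening: 0.357
finger_force: 80.2
```

```bash
python3 -c "
from h import *
plan(.619,.1133,.1925,5.3)"
```

```text
t15.80 now [0.6058 0.1127 0.2103] yaw 5.30 shift [0.0132 0.0006 0.0178] turn 0.00 |d| 0.022 f [ 0.1  0.4 -4.4] op 0.357
```

Request:
send_rows([
  [0.005,0.0005,0,0,-1],
  [0.01,0.0005,0,0,-1],
  [0.013,0.0005,0.005,0,-1],
  [0.013,0.0005,0.01,0,-1],
  [0.013,0.0005,0.014,0,-1],
  [0.013,0.0005,0.016,0,-1],
  [0.013,0.0005,0.017,0,-1],
  [0.013,0.0005,0.017,0,-1],
])

```text
time: 16.6
eef_pos: [0.6179, 0.1133, 0.1932]
tcp_rot: [0.999, 0.046, -0.0, 0.0]
contact_force: [-0.3, 0.5, -3.5]
opening: 0.354
finger_force: 80.2
```

Request:
send_rows([
  [0.0,0,0.001,0,-1],
  [0.001,0,0.002,0,-1],
  [0.001,0,0.002,0,-1],
])

```text
time: 16.9
eef_pos: [0.6193, 0.1132, 0.1921]
tcp_rot: [0.999, 0.046, 0.0, 0.0]
contact_force: [-0.6, -0.4, -0.2]
opening: 0.359
finger_force: 80.6
```

```bash
python3 -c "
from h import *
plan(.622,.1133,.1914,5.3)"
```

```text
t16.90 now [0.6193 0.1132 0.1921] yaw 5.31 shift [0.0027 0.0001 0.0007] turn 0.01 |d| 0.003 f [-0.6 -0.4 -0.2] op 0.359
```

Roof on the rod; I'll ease it back until it touches the large plate.

Request:
send_rows([
  [0.001,0,0.0005,0,-1],
  [0.002,0,0.0005,0,-1],
  [0.003,0,0.0005,0,-1],
  [0.003,0,0.0005,0,-1],
])

```text
time: 17.3
eef_pos: [0.6221, 0.1132, 0.1918]
tcp_rot: [0.999, 0.046, -0.0, 0.001]
contact_force: [-3.7, -2.8, 4.3]
opening: 0.355
finger_force: 81.1
```

Request:
send_rows([
  [0.001,0,0,0,-1],
  [0.002,0,0,0,-1],
  [0.002,0,0,0,-1],
])

```text
time: 17.6
eef_pos: [0.6235, 0.1133, 0.1918]
tcp_rot: [0.999, 0.046, -0.001, 0.001]
contact_force: [-5.1, -3.4, 4.8]
opening: 0.357
finger_force: 81.2
```

Request:
send_rows([
  [-0.001,0,0,0,-1],
  [-0.001,0,0,0,-0.2],
  [-0.001,0,0,0,0.1],
  [-0.001,0,0,0,0.4],
  [-0.001,0,0,0,0.4],
  [-0.001,0,-0.02,0,0.4],
  [-0.001,0,-0.06,0,0.4],
  [-0.001,0,-0.09,0,0.4],
  [-0.001,0,-0.1,0,1],
  [-0.001,0,-0.1,0,1],
])

```text
time: 18.6
eef_pos: [0.6239, 0.1139, 0.2928]
tcp_rot: [0.999, 0.046, 0.002, -0.0]
contact_force: [0.3, 0.7, -0.2]
opening: 0.993
finger_force: 0.0
```

Run:
```python
from h import *
import cv2
plan(.518,-.1865,.24,7)
a=ctrl.read_camera("side")[:,:,::-1];b=ctrl.read_camera("scene")[:,:,::-1]
f=lambda im,x,y,w,h:cv2.resize(im[y:y+h,x:x+w],(400,400),interpolation=cv2.INTER_CUBIC)
cv2.imwrite("pics/c6.png",np.hstack([f(a,170,220,110,110),f(b,170,200,100,100)]))
```

```text
t18.60 now [0.6239 0.1139 0.2928] yaw 5.30 shift [-0.1335  0.2894  0.0523] turn -1.70 |d| 0.323 f [ 0.3  0.7 -0.2] op 0.993
```

View pics/c6.png

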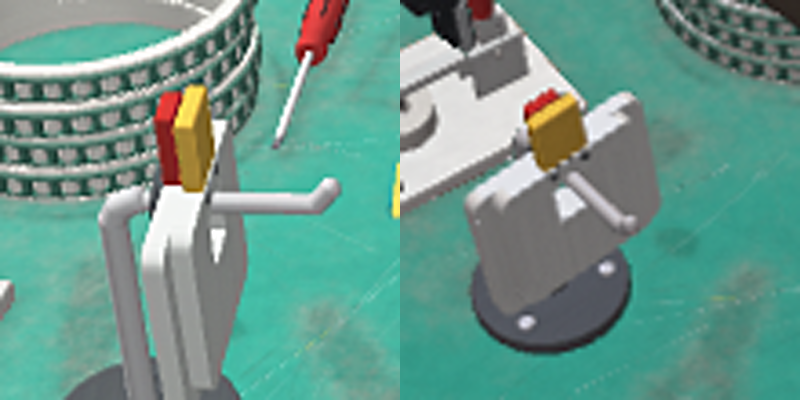

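The middle plate hangs flat against the large one. Now the small plate (blue).

Request:
send_rows([
  [-0.015,0.033,0,0,1],
  [-0.031,0.068,0,0,1],
  [-0.047,0.103,0,0,1],
  [-0.063,0.138,0,0,1],
  [-0.079,0.173,0,-1.7,1],
  [-0.095,0.208,0,-1.7,1],
  [-0.111,0.243,0.02,-1.7,1],
  [-0.127,0.275,0.04,-1.7,1],
  [-0.134,0.289,0.052,-1.7,1],
  [-0.134,0.289,0.052,-1.7,1],
  [-0.134,0.289,0.052,-1.7,1],
])

```text
time: 19.8
eef_pos: [0.5163, -0.1856, 0.2379]
tcp_rot: [0.998, 0.061, -0.001, -0.001]
contact_force: [-0.2, 0.1, -0.4]
opening: 1.0
finger_force: 0.0
```

```bash
python3 -c "
from h import *
plan(.518,-.1865,.114,7)"
```

```text
t19.80 now [ 0.5163 -0.1856  0.2379] yaw 6.99 shift [0.0017 0.0014 0.1239] turn -0.01 |d| 0.124 f [-0.2  0.1 -0.4] op 1.000
```

Request:
send_rows([
  [0.001,0.001,0.03,0,1],
  [0.001,0.001,0.065,0,1],
  [0.001,0.001,0.1,0,1],
  [0.001,0.001,0.122,0,1],
  [0.001,0.001,0.122,0,0.2],
  [0.001,0.001,0.122,0,-1],
  [0.001,0.001,0.122,0,-1],
  [0.001,0.001,0.122,0,-1],
  [0.001,0.001,0.122,0,-1],
  [0.001,0.001,0.122,0,-1],
])

```text
time: 20.8
eef_pos: [0.5193, -0.1878, 0.1198]
tcp_rot: [0.998, 0.061, 0.002, 0.001]
contact_force: [-0.0, 1.6, 6.5]
opening: 0.469
finger_force: 81.3
```

```bash
python3 -c "
from h import *
plan(.518,-.1865,.2,7)"
```

```text
t20.80 now [ 0.5193 -0.1878  0.1198] yaw 6.99 shift [-0.0007 -0.0012 -0.0802] turn -0.01 |d| 0.080 f [-0.   1.6  6.5] op 0.469
```

Request:
send_rows([
  [0,0,-0.015,0,-1],
  [0,0,-0.045,0,-1],
  [0,0,-0.075,0,-1],
  [0,0,-0.092,0,-1],
  [0,-0.02,-0.092,0,-1],
  [0,-0.055,-0.092,0,-1],
  [0.002,-0.09,-0.092,0,-1],
  [0.005,-0.125,-0.092,1.7,-1],
  [0.008,-0.16,-0.092,1.7,-1],
  [0.011,-0.195,-0.092,1.7,-1],
  [0.013,-0.23,-0.092,1.7,-1],
  [0.015,-0.26,-0.092,1.7,-1],
])

```text
time: 22.0
eef_pos: [0.4987, 0.0751, 0.2078]
tcp_rot: [0.999, 0.047, -0.001, -0.0]
contact_force: [0.5, -0.6, -2.7]
opening: 0.472
finger_force: 81.3
```

```bash
python3 -c "
from h import *
plan(.5,.102,.211,5.3)"
```

```text
t22.00 now [0.4987 0.0751 0.2078] yaw 5.34 shift [ 0.0038 -0.0267 -0.0032] turn 0.04 |d| 0.027 f [ 0.5 -0.6 -2.7] op 0.472
```

Request:
send_rows([
  [0.003,-0.018,-0.002,0,-1],
  [0.003,-0.027,-0.002,0,-1],
  [0.003,-0.027,-0.002,0,-1],
  [0.003,-0.027,-0.002,0,-1],
  [0.003,-0.027,-0.002,0,-1],
])

```text
time: 22.5
eef_pos: [0.5009, 0.099, 0.2105]
tcp_rot: [0.999, 0.046, -0.0, 0.0]
contact_force: [0.5, 0.5, -1.7]
opening: 0.473
finger_force: 81.4
```

```bash
python3 -c "
from h import *
plan(.598,.111,.211,5.3)"
```

```text
t22.50 now [0.5009 0.099  0.2105] yaw 5.24 shift [ 0.0977 -0.0031 -0.0005] turn -0.06 |d| 0.098 f [ 0.5  0.5 -1.7] op 0.473
```

Request:
send_rows([
  [0.015,-0.003,0,0,-1],
  [0.03,-0.003,0,0,-1],
  [0.04,-0.003,0,0,-1],
  [0.048,-0.003,0,0,-1],
  [0.056,-0.003,0,0,-1],
  [0.064,-0.003,0,0,-1],
  [0.072,-0.003,0,0,-1],
  [0.08,-0.003,0,0,-1],
  [0.088,-0.003,0,0,-1],
  [0.094,-0.003,0,0,-1],
  [0.096,-0.003,0,0,-1],
  [0.096,-0.003,0,0,-1],
])

```text
time: 23.7
eef_pos: [0.5966, 0.1117, 0.2107]
tcp_rot: [0.999, 0.046, -0.0, 0.0]
contact_force: [-0.3, 0.9, -2.0]
opening: 0.469
finger_force: 81.4
```

```bash
python3 -c "
from h import *
plan(.609,.112,.195,5.3)"
```

```text
t23.70 now [0.5966 0.1117 0.2107] yaw 5.30 shift [0.0124 0.0009 0.0157] turn 0.00 |d| 0.020 f [-0.3  0.9 -2. ] op 0.469
```

Request:
send_rows([
  [0.005,0.0005,0,0,-1],
  [0.01,0.0005,0,0,-1],
  [0.012,0.0005,0.005,0,-1],
  [0.012,0.0005,0.01,0,-1],
  [0.012,0.0005,0.014,0,-1],
  [0.012,0.0005,0.015,0,-1],
  [0.012,0.0005,0.016,0,-1],
  [0.012,0.0005,0.016,0,-1],
])

```text
time: 24.5
eef_pos: [0.6084, 0.1123, 0.1949]
tcp_rot: [0.999, 0.046, 0.0, 0.0]
contact_force: [-0.9, 0.1, -2.7]
opening: 0.475
finger_force: 81.5
```

Request:
send_rows([
  [0.0,0,0.001,0,-1],
  [0.001,0,0.002,0,-1],
  [0.002,0,0.002,0,-1],
  [0.002,0,0.002,0,-1],
])

```text
time: 24.9
eef_pos: [0.6104, 0.112, 0.1942]
tcp_rot: [0.999, 0.046, -0.0, 0.001]
contact_force: [-3.2, -1.6, 5.2]
opening: 0.469
finger_force: 82.2
```

Request:
send_rows([
  [0.001,0,-0.001,0,-1],
  [0.002,0,-0.001,0,-1],
  [0.003,0,-0.001,0,-1],
  [0.003,0,-0.001,0,-1],
])

```text
time: 25.3
eef_pos: [0.6123, 0.1122, 0.1943]
tcp_rot: [0.999, 0.046, -0.002, 0.001]
contact_force: [-7.5, -3.0, 5.6]
opening: 0.474
finger_force: 82.2
```

Request:
send_rows([
  [0.001,0,0,0,-1],
  [0.0015,0,0,0,-1],
  [0.0015,0,0,0,-1],
])

```text
time: 25.6
eef_pos: [0.6125, 0.1123, 0.1943]
tcp_rot: [0.999, 0.047, -0.004, 0.001]
contact_force: [-10.2, -4.1, 8.1]
opening: 0.47
finger_force: 82.4
```

Contact with the middle plate, with the whole stack pressed back. Releasing.

Request:
send_rows([
  [-0.002,0,0,0,-1],
  [-0.002,0,0,0,0.1],
  [-0.002,0,0,0,0.4],
  [-0.002,0,0,0,0.6],
  [-0.002,0,0,0,0.6],
  [-0.002,0,-0.02,0,0.6],
  [-0.002,0,-0.06,0,0.6],
  [-0.002,0,-0.09,0,0.6],
  [-0.002,0,-0.1,0,1],
  [-0.002,0,-0.1,0,1],
])

```text
time: 26.6
eef_pos: [0.6138, 0.1129, 0.2958]
tcp_rot: [0.999, 0.046, 0.002, -0.0]
contact_force: [0.7, -0.5, -0.7]
opening: 1.001
finger_force: 0.0
```

Run:
```python
from h import *
import cv2
plan(.518,-.1865,.24,7)
a=ctrl.read_camera("side")[:,:,::-1];b=ctrl.read_camera("scene")[:,:,::-1]
f=lambda im,x,y,w,h:cv2.resize(im[y:y+h,x:x+w],(400,400),interpolation=cv2.INTER_CUBIC)
cv2.imwrite("pics/c7.png",np.hstack([f(a,170,220,110,110),f(b,170,200,100,100)]))
```

```text
t26.60 now [0.6138 0.1129 0.2958] yaw 5.30 shift [-0.1233  0.2892  0.0553] turn -1.70 |d| 0.319 f [ 0.7 -0.5 -0.7] op 1.001
```

View pics/c7.png

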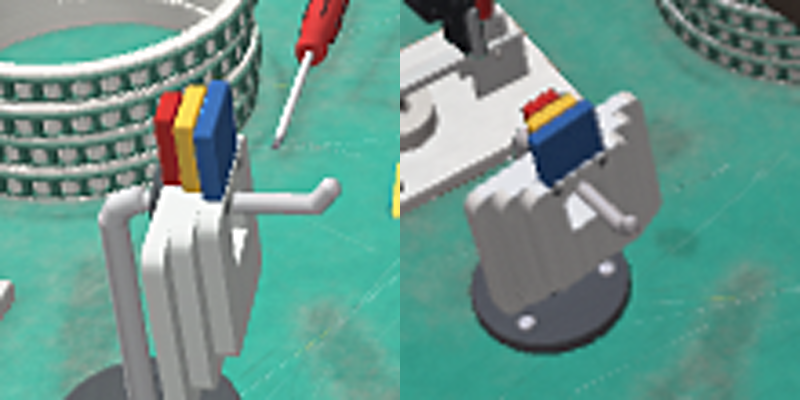

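All three plates hang flat against one another and against the collar: red at (168,135), yellow at (190,140) and blue at (215,140) in the crop.

```bash
python3 -c "
from plant import ctrl
print(ctrl.sign_off())"
```

```text
the job is handed in; nothing more can be done
None
```

The job is handed in at about 27 s of the 72 s allowed: the large, middle and small plates hang on the rod in that order, flat against each other and the collar in the last pictures. The arm never touched the tools; the hand-in returned no verdict.

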